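Fish the chip pan out of the deep dust trap with the reach hook

TASK

Take the long double hook from its forked stand and use it to fish the little chip pan, by its swinging wire bail, out of the bottom of the narrow sheet-metal dust trap. Set the pan down gently and upright on the reddish wooden board, unhook it, and hang the hook back in the fork of its stand. Do not touch the pan with the fingers, do not drop it, and do not push the glue bottle, the jar or the tin about.

Things in the scene. Friction and masses are not known exactly. Their poses are not given: they have to be found in the camera images.
- chip_trap: Fixed upright rectangular well of grey sheet metal, open at the top; origin at the centre of its underside, z up. Inside 96 mm along its x, 64 mm along its y; walls 3 mm; inner floor 4 mm above the table; foot plate 128 x 96 mm. A 48 mm hose spigot sticks out 28 mm from its +x wall.
- chip_pan: Loose steel pan lying on the trap's floor, about 0.35 kg (varies), 70 mm along x, 44 mm along y (54 mm over the bail), origin at the centre of its underside, its x within a few degrees of the trap's x. End walls (+-x) 12 mm high, side walls (+-y) 19 mm, 26 mm at the middle. Lifted by the bail's top it hangs about level.
- reach_hook: Loose upright hook tool, 0.12 kg. Origin: centre of the underside of its round collar (32 mm across, 4 mm thick), z up. On the collar a dark wooden grip block, 40 mm along x, 22 mm along y (grasp across y, from above), 4 to 44 mm above the origin. Below, a 6 mm straight shaft ending in a double hook (anchor).
- hook_stand: Fixed stand: wooden foot from x = -50 to +70 mm, 90 mm wide, post at x = 31 to 49 mm, steel fork of two prongs with its top 138 mm above the table. Origin on the table below the seat. Slot 14 mm wide along x, open toward -x; prongs end at x = -24 mm with a 4 mm high lip. Nothing is above the fork. The hook leaves by rising 6 mm or more, then 50 mm toward the stand's -x; returns likewise.
- fork_seat (a point): On the stand: where the underside of the hook's collar rests, midway between the prongs, 138 mm above the table; same axes as the stand.
- board: Loose flat reddish-brown board, 87 mm along its x, 205 mm along its y, 20 mm thick; origin at the centre of its underside.
- glue_bottle: Glue bottle standing by, 62 mm across, 217 mm high; origin under its centre.
- jar: Jar with a yellow lid, 68 mm across, 112 mm high; origin under its centre.
- tin: Food tin, 76 mm across, 110 mm high; origin under its centre.
- trap_mouth (a point): Centre of the trap's open mouth, level with its rim, 140 mm above the table; axes as the trap's. A rim bead reaches 8 mm outward from the inner faces. A gripper body does not fit inside.
- bail_pivot (a point): On the pan, 21 mm above its underside: the middle of the pivot axis (pan's y) of the bail, an arch of 4 mm wire, 50 mm wide, its top (at y = 0) 38 mm from the axis. At the start the bail leans an unknown angle, up to 0.85 rad to the pan's +x or -x (top up to 29 mm aside, stops at 0.9); light friction keeps it there. The lean is not reported: feel or see it.
- hook_bottom (a point): On the hook's axis, 116 mm below its origin: middle of the crossbar of the anchor-shaped double hook, 5 mm wire in the hook's x-z plane. Two upturned tips at x = +13 and -13 mm reach 13.5 mm above this point; 7.5 mm clear between shaft and each tip.
There are look-alikes about, which are no part of the job. What is meant by the reach_hook is not turquoise, and is the smaller of those in its own colour.

How it is judged:
By the outcome, as a careful person would: the job done as asked, in the order asked, and still so for the second after the job is handed in, with the robot touching nothing.
It also fails if it takes over 72 s, if anything falls off the work surface, if the arm or the gripper's body presses on something with over 40 N, if the wrist force passes 120 N, or if a joint passes its speed limit or range.

ROBOT

A 6-joint arm with a two-finger parallel gripper is mounted at the origin on the work surface; the furniture and walls round the work are solid. World frame = base frame: x ahead of the robot, y to its left, z up, the work surface at z = 0. Lengths are in m, angles in rad, forces in N, time in s.
With the tool pointing down it reaches from about 0.35 to 0.775 m from the base axis. Payload 7.3 kg.
Tool frame: the origin (TCP) lies on the centre line of the jaws, within the pads' length; the fingertips stand 8 mm ahead of it and the grasp point (between the pads) lies 11 mm behind it; z points along the fingers, y is the line along which they close (so a half turn about z gives the same grasp; the last joint's range is limited). The gripper opens to 92 mm and grips with 3 to 60 N. Pads are 19 mm wide; open, the fingers measure 130 mm over their backs; the gripper's body (75 mm by 190 mm) begins 47 mm behind the grasp point.
Start: joints at [1.168, 0.342, 1.524, -0, 1.275, -0.146], TCP at [0.133, 0.508, 0.235] pointing down, gripper open.
Joint ranges: [-2.53, 2.53], [-0.77, 2.02], [0.04, 2.7], [-1, 4.14], [0.28, 2.66], [-3.11, 3.11]. Speed limits (rad/s): [2.57, 2.57, 3.14, 3.14, 3.14, 3.14].

INTERFACE

Orientations are given as a unit quaternion [w, x, y, z].
In Python, from station import sense, get_image, r gives the robot as it stands.
- The arm moves only by the tool play_rows, never from a script. Its argument "moves" is a list of rows, each a list of 5 numbers: the opening, from 0 (shut) to 1 (fully open), then the shift along the tool's x, y, z in mm, then the turn about the tool's z in rad. A call has 1 to 8 rows; each row shifts and turns the commanded pose from where the row before left it, along the tool's axes as they then stand; what a row does not reach is not made up. A row lasts 1/8 s, in which the tool goes at most 62.5 mm and 10.7 degrees, less where a joint would pass 70% of its speed; a pose out of reach is approached as far as the arm can. A call is refused whole if a number of a shift passes 62.5 or a number of a turn 0.188, either way. A call with a gripper value outside its range is refused whole. The fingers move at their own pace and stop on an object; the grip force is fixed at half the most. Time passes only in rows, so rows that do not move let the fingers close. It gives the time, the measured TCP pose, the force, the opening and the grip force at its end, in the units of the state.
- sense(): the state, without advancing time (a new reading comes with each control period).
- get_image(name): name is "scene" or "top" or "wrist"; returns a dict with "frame" (420x560x3 uint8, red, green, blue), "z_map" (420x560 float32, m along the optical axis (not along the pixel's ray), 0 where there is no reading), "fx", "fy", "cx", "cy" (pixels), "camera_from_world" (4x4, takes a point from world to camera coordinates); the wrist camera has in their place "T_tool_cam" (4x4, takes a point from camera to tool coordinates, whose origin is the TCP and whose axes are the flange's). Camera axes: x right, y down, z forward; pixel columns grow to the right and rows downward; lengths in m; the calibration is good to about 2 mm. A picture is of the moment at which its call begins: read the wrist's pose just before it.
- r.hand_in(): hands the job in; it is judged then, once.
The state is a dict: "time": time; "joints": joint angles; "qvel": joint speeds; "joint_efforts": joint torques, N m; "tool_pos": TCP position; "tcp_rot": TCP orientation; "ft_force": force on the tool from outside, world axes, zero at the start; "moment": the same for the moment, N m; "grip_width": finger opening in m; "finger_force": force on a finger pad.
Only numpy, scipy, OpenCV 4.12 (cv2) and the standard library are available. Lean on these libraries where they do the work, as an engineer would, in place of code of your own. Each camera call takes 0.05 s, during which the arm holds its last target. There are 200 camera calls.

## Working session

There is one attempt and no reset: what is moved stays moved. The work goes in short steps, Python scripts to look and compute and a tool call to move; the robot and the scene stay as the last step left them, time stands still between calls to the robot, and variables do not carry over. Pictures are saved under pics/ and viewed, at most 10 in all, crops included, and the job is handed in when it is done.

Besides the shell and the picture viewer there is one more tool, called after "Emit:" by a JSON object that holds its "fn" and its "kwargs", one argument or row to a line. play_rows: Moves the arm, as the interface text tells. Its arguments: {"type":"object","properties":{"moves":{"type":"array","items":{"type":"array","items":{"type":"number"}}}},"required":["moves"]}

```bash
mkdir -p pics; ls
cat > h.py <<'E'
import numpy as np, cv2
from station import sense, get_image, r
from scipy.spatial.transform import Rotation as R
def Ttool(s=None):
    s=s or sense(); T=np.eye(4); q=s["tcp_rot"]
    T[:3,:3]=R.from_quat([q[1],q[2],q[3],q[0]]).as_matrix(); T[:3,3]=s["tool_pos"]; return T
def grab(name):
    T=Ttool(); im=get_image(name)
    M=T@np.array(im["T_tool_cam"]) if name=="wrist" else np.linalg.inv(np.array(im["camera_from_world"]))
    z=im["z_map"]; v,u=np.mgrid[:z.shape[0],:z.shape[1]]
    P=np.stack([(u-im["cx"])/im["fx"]*z,(v-im["cy"])/im["fy"]*z,z],-1)@M[:3,:3].T+M[:3,3]
    P[z==0]=np.nan
    return im["frame"],P,M,im
def save(n,f): cv2.imwrite("pics/"+n,f[...,::-1])
E
python3 - <<'E'
from h import *
s=sense();print(s["tool_pos"],s["tcp_rot"],s["time"])
for n in["scene","top"]:
    f,P,M,im=grab(n); save(n+"0.png",f); np.save(n+"P.npy",P); np.save(n+"F.npy",f); print(n,M.round(3))
E
```

```text
pics
[0.13315278 0.5074371  0.23405978] [-2.06972457e-04  1.28041068e-01  9.91768590e-01 -7.11579742e-04] 0.0
scene [[ 0.78   0.367 -0.507  1.334]
 [ 0.626 -0.452  0.636 -1.175]
 [ 0.005 -0.813 -0.582  0.983]
 [ 0.     0.     0.     1.   ]]
top [[-0.004 -0.984  0.18   0.334]
 [-1.     0.005  0.007 -0.211]
 [-0.008 -0.18  -0.984  1.409]
 [ 0.     0.     0.     1.   ]]
```

View pics/scene0.png

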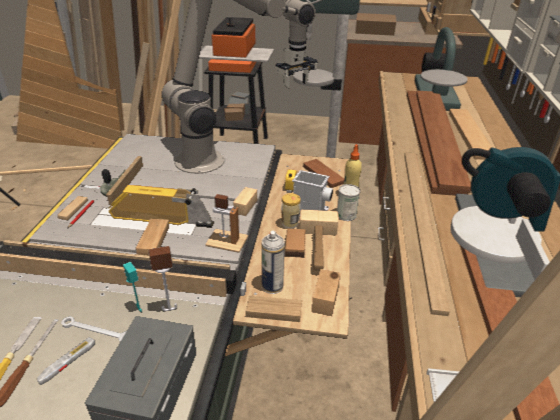

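View pics/top0.png

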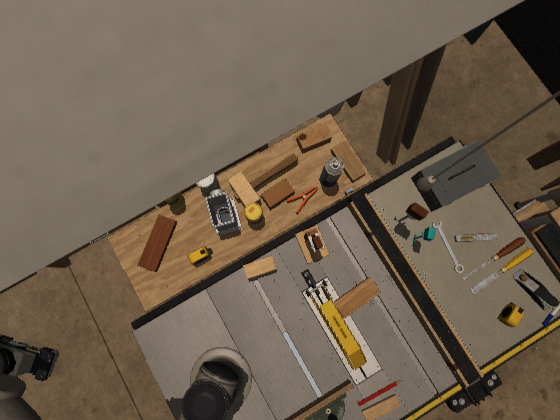

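The scene view shows three hooks:
- brown on a fork at scene (222,205) / top (314,240)
- larger brown at scene (160,260) / top (417,211)
- turquoise at scene (131,272) / top (430,233)

The first is the non-turquoise, smaller one, and it sits on the wooden stand. The trap is at top (222,213), the red board at (157,241), the jar at (254,212), the tin at (208,182) and the bottle at (175,200).

Run:
```python
from h import *
sf=np.load("sceneF.npy");tf=np.load("topF.npy");P=np.load("topP.npy");S=np.load("sceneP.npy")
a=cv2.resize(sf[180:320,110:260],(430,400),interpolation=3)[:, :430]
b=cv2.resize(tf[160:290,130:340],(646,400),interpolation=3)
b=cv2.resize(b,(370,229)); 
c=np.zeros((600,800,3),np.uint8); c[:400,:400]=cv2.resize(sf[180:320,110:250],(400,400),interpolation=3)
c[:400,400:]=cv2.resize(tf[160:270,190:300],(400,400),interpolation=3)
c[400:,:300]=cv2.resize(tf[215:275,290:350+30],(300,200),interpolation=3)
c[400:,300:600]=cv2.resize(tf[205:280,110:222],(300,200),interpolation=3)
save("crop1.png",c)
for n,(u,v) in dict(hook=(314,240),hook2=(312,243),trap=(222,213),board=(157,241),jar=(254,212),tin=(208,182),glue=(175,200),big=(417,211),turq=(430,233)).items():
    print(n,P[v,u].round(3))
for n,(u,v) in dict(hook=(222,202),big=(160,258),turq=(130,268),stand=(226,240),trap=(310,180)).items(): print('S',n,S[v,u].round(3))
```

```text
hook [ 0.464 -0.32   0.181]
hook2 [ 0.458 -0.316  0.147]
trap [0.585 0.007 0.011]
board [0.48  0.241 0.026]
jar [ 0.57  -0.12   0.113]
tin [0.68  0.044 0.107]
glue [0.619 0.164 0.088]
big [ 0.551 -0.645  0.222]
turq [ 0.487 -0.702  0.167]
S hook [ 0.468 -0.335  0.166]
S big [ 0.566 -0.661  0.209]
S turq [ 0.497 -0.709  0.169]
S stand [ 0.473 -0.333  0.014]
S trap [0.557 0.026 0.11 ]
```

View pics/crop1.png

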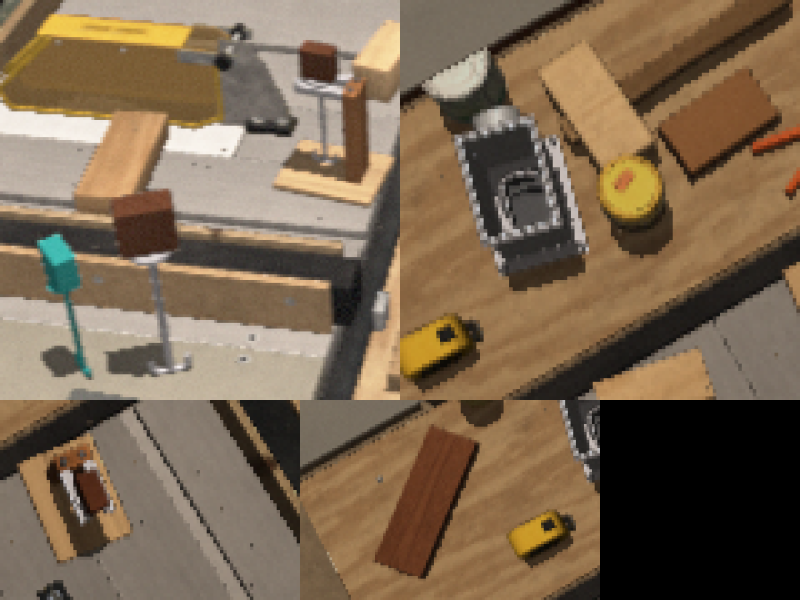

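```bash
python3 - <<'E'
from h import *
P=np.load("topP.npy");F=np.load("topF.npy").astype(int)
def rect(m,box,zl,zh,n):
    u0,u1,v0,v1=box; q=P[v0:v1,u0:u1].reshape(-1,3); f=F[v0:v1,u0:u1].reshape(-1,3)
    k=(q[:,2]>zl)&(q[:,2]<zh)
    if m is not None:k&=m(f)
    q=q[k]; c,s,a=cv2.minAreaRect((q[:,:2]*1000).astype(np.float32)); print(n,k.sum(),np.round(c,1),np.round(s,1),round(a,1),q[:,2].mean().round(3)); 
rect(None,(190,250,185,245),.13,.15,"rim")
rect(None,(190,250,185,245),.015,.06,"pan/in")
rect(lambda f:(f[:,0]>f[:,2]*1.5)&(f[:,0]<140),(130,185,205,280),.008,.035,"board")
rect(None,(300,330,225,258),.165,.195,"grip")
rect(None,(300,330,225,258),.13,.15,"fork")
rect(None,(240,270,195,230),.1,.13,"jar")
rect(None,(198,220,170,195),.1,.13,"tin")
rect(None,(160,192,185,215),.15,.25,"glue")
rect(None,(290,335,220,265),.008,.03,"foot")
E
python3 - <<'E'
from h import *
im=get_image("wrist");print(np.array(im["T_tool_cam"]).round(3),im["fx"],im["cx"],im["cy"])
E
```

```text
rim 243 [576.8  -2.8] [112.2  79.3] 16.1 0.139
pan/in 340 [625.9 -27.1] [180.  163.7] 24.8 0.042
board 1095 [504.7 233.5] [ 74.4 260.7] 69.0 0.02
grip 91 [ 459.7 -331.2] [39.8 22.1] 23.0 0.181
fork 137 [ 471.5 -326.4] [73.2 38. ] 22.4 0.138
jar 258 [ 573.4 -115.8] [59.8 61.7] 44.9 0.112
tin 184 [666.1  43.5] [76.2 64.4] 20.5 0.107
glue 0 [0. 0.] [0. 0.] 0.0 nan
foot 530 [ 470.4 -328.7] [164.7 151.4] 89.8 0.012
[[ 0.    -0.953 -0.304  0.084]
 [ 1.    -0.     0.    -0.   ]
 [-0.    -0.304  0.953 -0.151]
 [ 0.     0.     0.     1.   ]] 312.40078769166547 276.9029925583095 207.46206042982263<stdin>:7: RuntimeWarning: Mean of empty slice.
  ret = ret.dtype.type(ret / rcount)
```

```bash
cat >> h.py <<'E'
def yaw(T): return np.arctan2(T[1,0],T[0,0])
def plan(target,yw,n,op,start=None):
    """rows (rounded) for n equal steps from the current pose to target (mm) and tool-x yaw (deg)"""
    if start is None: T=Ttool(); p=T[:3,3]*1000; a=yaw(T)
    else: p,a=np.array(start[:3],float),np.radians(start[3])
    t=np.array(target,float); da=(np.radians(yw)-a+np.pi)%(2*np.pi)-np.pi; rows=[]
    p0,a0=p.copy(),a
    for i in range(1,n+1):
        q=p0+(t-p0)*i/n-p; c,s=np.cos(a),np.sin(a)
        m=[round(c*q[0]+s*q[1],1),round(s*q[0]-c*q[1],1),round(-q[2],1)]
        w=round(-(a0+da*i/n-a),3); rows.append([op]+[float(x) for x in m]+[float(w)])
        p=p+m[0]*np.array([c,s,0])+m[1]*np.array([s,-c,0])-np.array([0,0,m[2]]); a=a-w
    print(str(rows).replace(" ","")); return [*p,np.degrees(a)]
E
python3 - <<'E'
from h import *
e=plan((430,340,340),90,8,1); e=plan((619,9,300),16,8,1,e)
P=np.load("topP.npy");F=np.load("topF.npy").astype(int)
m=((F[...,0]>F[...,2]*1.6)&(F[...,0]<125)&(P[...,2]>.012)&(P[...,2]<.03)).astype(np.uint8)
m[:,:130]=0;m[:,190:]=0
m=cv2.morphologyEx(m,cv2.MORPH_OPEN,np.ones((3,3)))
n,l,st,c=cv2.connectedComponentsWithStats(m)
k=1+st[1:,4].argmax(); q=P[l==k]; print(st[k],cv2.minAreaRect((q[:,:2]*1000).astype(np.float32)),q[:,2].mean())
E
```

```text
[[1,-41.2,-10.8,-13.2,0.164],[1,-42.4,-4.0,-13.2,0.165],[1,-42.5,3.1,-13.3,0.164],[1,-41.4,9.9,-13.2,0.164],[1,-39.3,16.6,-13.2,0.164],[1,-36.0,22.8,-13.2,0.165],[1,-31.8,28.4,-13.2,0.164],[1,-26.7,33.1,-13.3,0.164]]
[[1,-41.4,23.6,5.0,0.161],[1,-37.0,30.0,5.0,0.162],[1,-31.7,35.5,5.0,0.161],[1,-25.7,40.2,5.0,0.162],[1,-18.8,43.8,5.0,0.161],[1,-11.5,46.2,5.0,0.162],[1,-4.0,47.5,5.0,0.161],[1,3.7,47.5,5.0,0.162]]
[ 138  215   38   56 1037] ((476.6117858886719, 244.37608337402344), (72.47747039794922, 199.86903381347656), 69.6639633178711) 0.01971980778687753
```

Emit:
{"fn": "play_rows", "kwargs": {
  "moves": [
    [1,-41,-11,-13,0.164],
    [1,-42,-4,-13,0.165],
    [1,-42.5,3,-13,0.164],
    [1,-41.5,10,-13,0.164],
    [1,-39,16.5,-13,0.164],
    [1,-36,23,-13,0.165],
    [1,-32,28.5,-13,0.164],
    [1,-27,33,-13,0.164]
  ]
}}

```text
time: 1.15
tool_pos: [0.4306, 0.3391, 0.3389]
tcp_rot: [-0.0, 0.709, 0.705, -0.0]
ft_force: [0.4, 0.4, 0.3]
grip_width: 0.092
finger_force: 0.0
```

Emit:
{"fn": "play_rows", "kwargs": {
  "moves": [
    [1,-41.5,23.5,5,0.161],
    [1,-37,30,5,0.162],
    [1,-31.5,35.5,5,0.161],
    [1,-25.5,40,5,0.162],
    [1,-19,44,5,0.161],
    [1,-11.5,46,5,0.162],
    [1,-4,47.5,5,0.161],
    [1,3.5,47.5,5,0.162]
  ]
}}

```text
time: 2.15
tool_pos: [0.6187, 0.0077, 0.2982]
tcp_rot: [-0.0, 0.991, 0.136, -0.0]
ft_force: [0.9, 0.8, -0.2]
grip_width: 0.0915
finger_force: 0.0
```

Run:
```python
from h import *
s=sense();T=Ttool();print(s["time"],s["tool_pos"],np.degrees(yaw(T)),s["joints"],s["ft_force"])
f,P,M,im=grab("wrist"); np.save("w1P.npy",P); np.save("w1F.npy",f)
save("w1.png",cv2.resize(f,(800,600)))
q=P[(P[...,2]>.134)&(P[...,2]<.146)&(abs(P[...,0]-.577)<.09)&(abs(P[...,1])<.075)]
print(cv2.minAreaRect((q[:,:2]*1000).astype(np.float32)))
# hook stand as seen
e=plan((619,9,300),16,1,1)
```

```text
2.15 [0.61871906 0.00769332 0.2981703 ] 15.666239163121455 [-1.11467114e-01  4.86912033e-01  1.12488170e+00  2.24894218e-04
  1.53045096e+00  1.18589273e+00] [ 0.90030672  0.75581631 -0.1544284 ]
((576.1597290039062, -2.2998199462890625), (110.89913940429688, 79.2919921875), 15.808647155761719)
[[1,0.3,-7.1,-3.5,-0.017]]
```

View pics/w1.png

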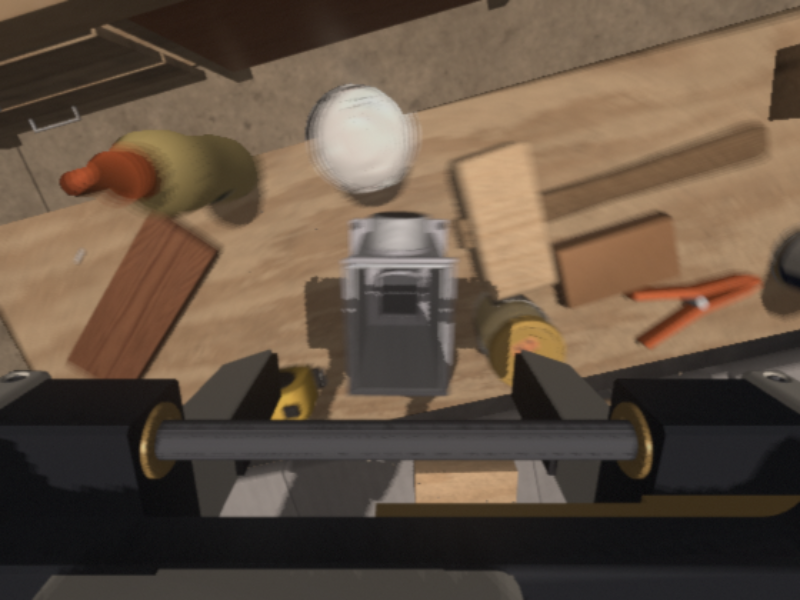

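The wrist view shows the trap at about (398,310), the red board at (145,300), the bottle at (155,170), the tin at (360,140) and the jar at (525,340). The image is blurred because the arm was still moving, so I'm taking it again at rest and using the depth inside the trap.

Emit:
{"fn": "play_rows", "kwargs": {
  "moves": [
    [1,-45,0,-40,0],
    [1,0,0,0,0],
    [1,0,0,0,0]
  ]
}}

```text
time: 2.58
tool_pos: [0.5748, -0.0031, 0.3385]
tcp_rot: [-0.0, 0.99, 0.139, 0.0]
ft_force: [-0.5, 0.7, 0.2]
grip_width: 0.0919
finger_force: 0.0
```

Run:
```python
from h import *
f,P,M,im=grab("wrist"); np.save("w2P.npy",P); print(sense()["tool_pos"],np.degrees(yaw(Ttool())),M[:3,3])
q=P[(P[...,2]>.135)&(P[...,2]<.145)&(abs(P[...,0]-.577)<.09)&(abs(P[...,1])<.075)]
c,s,a=cv2.minAreaRect((q[:,:2]*1000).astype(np.float32)); print(c,s,a)
a=np.radians(15.9); D=P[...,:2]*1000-np.array(c); X=D@[np.cos(a),np.sin(a)]; Y=D@[-np.sin(a),np.cos(a)]; Z=P[...,2]*1000
ins=(abs(X)<47)&(abs(Y)<31)&(Z<100)&(Z>0)
vs,us=np.where(ins); print(us.min(),us.max(),vs.min(),vs.max())
for lo in range(0,75,5):
    k=ins&(Z>=lo)&(Z<lo+5); 
    if k.sum(): print(lo,k.sum(),"X",np.percentile(X[k],[0,10,50,90,100]).round(),"Y",np.percentile(Y[k],[0,10,50,90,100]).round())
h,w=vs.max()-vs.min()+20,us.max()-us.min()+20
cr=f[vs.min()-30:vs.max()+30,us.min()-30:us.max()+30]; print(us.min()-30,vs.min()-30,cr.shape)
save("w2.png",cv2.resize(cr,None,fx=min(780/cr.shape[1],590/cr.shape[0]),fy=min(780/cr.shape[1],590/cr.shape[0]),interpolation=3))
```

```text
[ 0.57488958 -0.00293854  0.33787556] 16.005826411001475 [0.65375704 0.01939232 0.48905164]
(576.4216918945312, -2.4456787109375) (109.87278747558594, 79.48628997802734) 16.073015213012695
257 297 140 191
0 412 X [-47. -45. -23.  26.  33.] Y [-31. -29.  16.  29.  31.]
5 421 X [-47. -41.  -7.  28.  34.] Y [-31. -26.   1.  28.  31.]
10 757 X [-36. -29.  -4.  25.  34.] Y [-21. -17.  -2.  14.  18.]
15 109 X [-36. -36. -20.  33.  33.] Y [-23. -20.  -3.  12.  17.]
20 99 X [-36. -32.  16.  30.  34.] Y [-24. -23.  17.  20.  20.]
25 53 X [-29. -13.  -2.   6.  11.] Y [-28. -24.  17.  22.  25.]
30 63 X [-14.  -9.  -0.   8.  10.] Y [-28. -25. -21.  22.  25.]
35 13 X [3. 4. 5. 7. 8.] Y [-28. -28. -25.  24.  25.]
40 13 X [ 7.  9. 10. 12. 13.] Y [-28. -27.  20.  24.  24.]
45 20 X [11. 12. 14. 16. 17.] Y [-26. -26.  -2.  22.  23.]
50 35 X [16. 16. 19. 21. 23.] Y [-23. -20.   1.  17.  18.]
55 55 X [19. 19. 22. 24. 24.] Y [-15. -12.  -2.   8.  12.]
227 110 (111, 100, 3)
```

View pics/w2.png

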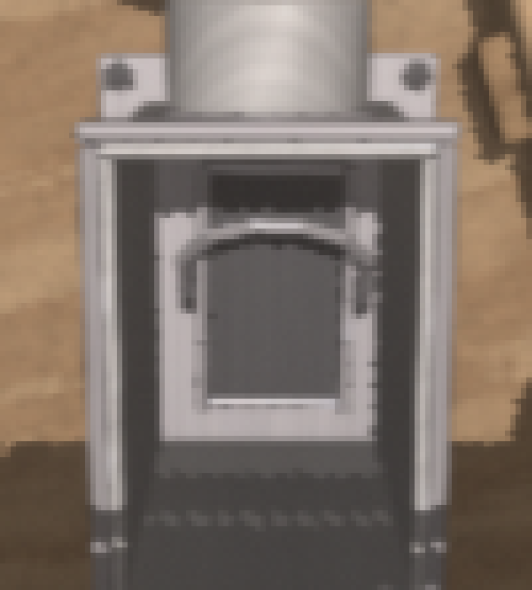

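The crop shows the bail apex at about (265,230), leaning toward the spigot, which is trap +x. In trap coordinates the apex is at X≈+23, Y≈-2, Z≈55 mm. The pan is centred near X -1, Y -2. Next I go to the hook.

Run:
```python
from h import *
plan((460,-331,305),23,8,0.7)
```

```text
[[0.7,-25.1,35.5,4.1,-0.015],[0.7,-25.7,35.0,4.1,-0.016],[0.7,-26.2,34.7,4.1,-0.015],[0.7,-26.7,34.3,4.1,-0.015],[0.7,-27.2,33.8,4.1,-0.015],[0.7,-27.7,33.5,4.2,-0.016],[0.7,-28.3,33.0,4.1,-0.015],[0.7,-28.7,32.6,4.1,-0.015]]
```

Emit:
{"fn": "play_rows", "kwargs": {
  "moves": [
    [0.7,-25,35.5,4,-0.015],
    [0.7,-25.5,35,4,-0.016],
    [0.7,-26,34.5,4,-0.015],
    [0.7,-27,34.5,4,-0.015],
    [0.7,-27,34,4,-0.015],
    [0.7,-28,33.5,4,-0.016],
    [0.7,-28,33,4,-0.015],
    [0.7,-29,32.5,4,-0.015]
  ]
}}

```text
time: 3.62
tool_pos: [0.4599, -0.3322, 0.3051]
tcp_rot: [-0.001, 0.98, 0.2, -0.001]
ft_force: [0.5, 0.6, 0.7]
grip_width: 0.0643
finger_force: 0.0
```

Emit:
{"fn": "play_rows", "kwargs": {
  "moves": [
    [0.7,0,0,0,0],
    [0.7,0,0,0,0]
  ]
}}

```text
time: 3.88
tool_pos: [0.4604, -0.3308, 0.3058]
tcp_rot: [-0.001, 0.98, 0.199, -0.0]
ft_force: [0.6, 1.1, -0.1]
grip_width: 0.0645
finger_force: 0.0
```

```bash
cat >> h.py <<'E'
def hookfit(P,c=(.46,-.331),zl=.172,zh=.192,rad=.04):
    q=P[(P[...,2]>zl)&(P[...,2]<zh)&(np.hypot(P[...,0]-c[0],P[...,1]-c[1])<rad)]
    return cv2.minAreaRect((q[:,:2]*1000).astype(np.float32)),np.median(q[:,2]),len(q)
E
python3 - <<'E'
from h import *
f,P,M,im=grab("wrist"); print(sense()["tool_pos"],np.degrees(yaw(Ttool())))
print(hookfit(P)); print("fork",hookfit(P,(.471,-.326),.130,.1395,.06))
f,P,M,im=grab("top"); print("top",hookfit(P))
E
```

```text
[ 0.46061669 -0.33037954  0.30612491] 23.023570993033797
(((458.8629455566406, -331.0376281738281), (39.95988464355469, 21.904541015625), 21.29964828491211), np.float64(0.18237351460806717), 1013)
fork (((471.4508056640625, -325.8058776855469), (70.38825988769531, 38.03132247924805), 22.212623596191406), np.float64(0.13838382606255623), 1150)
top (((0.0, 0.0), (0.0, 0.0), 0.0), np.float64(nan), 0)
  return _methods._mean(a, axis=axis, dtype=dtype,
  ret = ret.dtype.type(ret / rcount)
```

Emit:
{"fn": "play_rows", "kwargs": {
  "moves": [
    [0.7,-1.7,0,40,0.018],
    [0.7,0,0,40,0],
    [0.7,0,0,35,0],
    [0.7,0,0,20,0],
    [0.7,0,0,14,0],
    [0.7,0,0,0,0],
    [0.2,0,0,0,0],
    [0.2,0,0,0,0]
  ]
}}

```text
time: 4.97
tool_pos: [0.4589, -0.3323, 0.1587]
tcp_rot: [0.001, 0.982, 0.19, 0.001]
ft_force: [0.0, -0.1, -0.7]
grip_width: 0.0485
finger_force: 0.0
```

Emit:
{"fn": "play_rows", "kwargs": {
  "moves": [
    [0,0,0,0,0],
    [0,0,0,0,0],
    [0,0,0,0,0],
    [0,0,0,0,0]
  ]
}}

```text
time: 5.48
tool_pos: [0.4585, -0.3321, 0.1578]
tcp_rot: [0.0, 0.982, 0.19, 0.0]
ft_force: [-0.3, 0.3, 0.9]
grip_width: 0.022
finger_force: 30.0
```

Emit:
{"fn": "play_rows", "kwargs": {
  "moves": [
    [0,0,0,-6,0],
    [0,0,0,-8,0],
    [0,0,0,0,0],
    [0,-15,0,0,0],
    [0,-20,0,0,0],
    [0,-20,0,0,0],
    [0,-10,0,0,0],
    [0,0,0,0,0]
  ]
}}

```text
time: 6.48
tool_pos: [0.3974, -0.3569, 0.1718]
tcp_rot: [0.0, 0.982, 0.189, 0.0]
ft_force: [0.5, -0.1, -1.8]
grip_width: 0.0219
finger_force: 30.0
```

Emit:
{"fn": "play_rows", "kwargs": {
  "moves": [
    [0,0,0,-20,0],
    [0,0,0,-40,0],
    [0,0,0,-40,0],
    [0,0,0,-40,0],
    [0,0,0,-25,0],
    [0,0,0,0,0]
  ]
}}

```text
time: 7.22
tool_pos: [0.3991, -0.3566, 0.3384]
tcp_rot: [0.002, 0.982, 0.191, 0.001]
ft_force: [0.1, 0.4, -2.0]
grip_width: 0.0219
finger_force: 30.0
```

Run:
```python
from h import *
T=Ttool();p=T[:3,3]*1000;print(p,np.degrees(yaw(T)),sense()["ft_force"])
f,P,M,im=grab("scene")
# hook points under gripper, below tool
D=np.hypot(P[...,0]*1000-p[0],P[...,1]*1000-p[1]); k=(D<30)&(P[...,2]*1000<p[2]-20)&(P[...,2]*1000>p[2]-160)
q=P[k]*1000-p; a=yaw(T); X=q[:,0]*np.cos(a)+q[:,1]*np.sin(a); Y=-q[:,0]*np.sin(a)+q[:,1]*np.cos(a)
for lo in range(-160,-20,10):
    m=(q[:,2]>=lo)&(q[:,2]<lo+10)
    if m.sum(): print(lo,m.sum(),np.median(X[m]).round(1),np.median(Y[m]).round(1),X[m].min().round(),X[m].max().round(),Y[m].min().round(),Y[m].max().round())
print(q[:,2].min())
```

```text
[ 399.07825616 -356.64918175  338.39612062] 21.964517017905866 [ 0.07565871  0.38624285 -1.96778655]
-140 13 3.6 -1.5 -12.0 16.0 -4.0 2.0
-130 14 1.3 -2.2 -15.0 17.0 -5.0 4.0
-120 8 3.0 -1.2 -0.0 18.0 -7.0 1.0
-110 5 1.2 -1.3 -2.0 3.0 -2.0 1.0
-100 5 1.4 -3.5 -0.0 4.0 -5.0 1.0
-90 6 1.8 -2.0 -1.0 4.0 -4.0 -1.0
-80 5 3.1 -2.2 1.0 4.0 -3.0 1.0
-70 7 -0.3 -0.7 -3.0 3.0 -6.0 3.0
-60 4 2.5 -2.9 -0.0 4.0 -5.0 1.0
-50 6 3.2 -2.2 -0.0 5.0 -8.0 -1.0
-40 7 1.7 -2.2 0.0 5.0 -4.0 5.0
-30 3 -0.8 -2.2 -1.0 2.0 -3.0 -2.0
-137.7346923069787
```

Run:
```python
from h import *
e=plan((577.5,-3,338),16,12,0)
```

```text
[[0,24.8,-21.7,-0.1,0.009],[0,24.7,-22.0,-0.1,0.008],[0,24.4,-22.1,-0.2,0.009],[0,24.3,-22.4,-0.1,0.009],[0,24.1,-22.6,-0.1,0.008],[0,23.8,-22.7,-0.1,0.009],[0,23.7,-23.0,-0.1,0.009],[0,23.5,-23.2,-0.1,0.008],[0,23.3,-23.4,-0.2,0.009],[0,23.0,-23.6,-0.1,0.009],[0,22.9,-23.8,-0.1,0.008],[0,22.7,-24.0,-0.1,0.009]]
```

Emit:
{"fn": "play_rows", "kwargs": {
  "moves": [
    [0,25,-21.5,0,0.009],
    [0,37,-33,0,0.013],
    [0,48.5,-44.5,0,0.017],
    [0,48,-45.5,0,0.017],
    [0,47.5,-46,0,0.017],
    [0,46.5,-47,0,0.017],
    [0,34,-36,0,0.014],
    [0,0,0,0,0]
  ]
}}

```text
time: 8.28
tool_pos: [0.5716, -0.0122, 0.334]
tcp_rot: [-0.001, 0.99, 0.141, -0.002]
ft_force: [0.6, -1.7, -1.3]
grip_width: 0.0218
finger_force: 30.0
```

Emit:
{"fn": "play_rows", "kwargs": {
  "moves": [
    [0,0,0,0,0],
    [0,0,0,0,0]
  ]
}}

```text
time: 8.52
tool_pos: [0.5707, -0.0168, 0.3362]
tcp_rot: [-0.0, 0.99, 0.138, -0.001]
ft_force: [0.4, 0.7, -1.0]
grip_width: 0.0221
finger_force: 30.0
```

```bash
cat >> h.py <<'E'
C=np.array([576.3,-2.4]); A=np.radians(16)
def trapXY(p): d=np.array(p[:2])-C; return [d@[np.cos(A),np.sin(A)],d@[-np.sin(A),np.cos(A)]]
E
python3 - <<'E'
from h import *
s=sense();T=Ttool();p=T[:3,3]*1000;print(p,np.degrees(yaw(T)),trapXY(p),s["ft_force"])
plan((577.5,-3,p[2]),16,1,0)
E
```

```text
[570.71679253 -16.82635062 336.18446129] 15.883015916241513 [np.float64(-9.343364624311457), np.float64(-12.32855771907702)] [ 0.35992509  0.74706498 -0.96788191]
[[0,10.3,-11.4,-0.0,-0.002]]
```

Emit:
{"fn": "play_rows", "kwargs": {
  "moves": [
    [0,10.3,-11.4,0,0],
    [0,0,0,0,0],
    [0,0,0,20,0],
    [0,0,0,35,0],
    [0,0,0,35,0],
    [0,0,0,30,0],
    [0,0,0,15,0],
    [0,0,0,0,0]
  ]
}}

```text
time: 9.52
tool_pos: [0.5777, -0.0019, 0.2012]
tcp_rot: [-0.0, 0.99, 0.139, -0.001]
ft_force: [0.6, 0.3, 0.2]
grip_width: 0.0219
finger_force: 30.0
```

Run:
```python
from h import *
s=sense();T=Ttool();p=T[:3,3]*1000;print(p,np.degrees(yaw(T)),trapXY(p),s["ft_force"],s["moment"])
f,P,M,im=grab("wrist")
D=P[...,:2]*1000-C; X=D@[np.cos(A),np.sin(A)]; Y=D@[-np.sin(A),np.cos(A)]; Z=P[...,2]*1000
k=(abs(X)<46)&(abs(Y)<30)&(Z>40)&(Z<120)
for lo in range(40,120,10):
    m=k&(Z>=lo)&(Z<lo+10)
    if m.sum(): print(lo,m.sum(),X[m].min().round(),X[m].max().round(),Y[m].min().round(),Y[m].max().round())
vs,us=np.where((abs(X)<60)&(abs(Y)<45)&(Z<145)&(Z>0)); 
cr=f[max(vs.min()-10,0):vs.max()+10,us.min()-10:us.max()+10]; g=min(780/cr.shape[1],590/cr.shape[0]); save("w3.png",cv2.resize(cr,None,fx=g,fy=g,interpolation=3))
```

```text
[577.68969569  -1.91879207 201.20579648] 15.968061605556592 [np.float64(1.468500118606335), np.float64(0.07951470066751593)] [0.59252619 0.25924138 0.2372267 ] [-0.07446259  0.12793471  0.0031152 ]
40 61 8.0 18.0 -28.0 25.0
50 174 15.0 24.0 -24.0 19.0
60 42 3.0 11.0 -2.0 3.0
70 48 4.0 17.0 -2.0 3.0
80 21 2.0 15.0 -2.0 4.0
90 23 2.0 5.0 -2.0 4.0
100 27 2.0 5.0 -2.0 3.0
110 29 2.0 5.0 -2.0 3.0
```

View pics/w3.png

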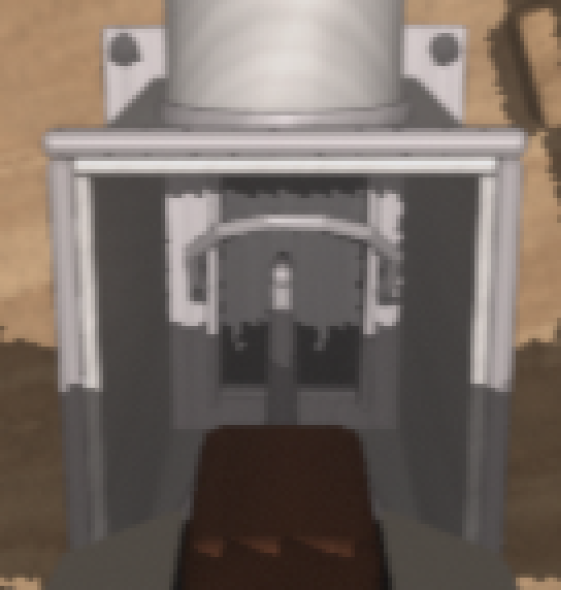

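The close view shows the hook tip at (282,265), just on the -x side of the bail apex at (290,222), and clear of it. I descend, then slide under the wire.

Emit:
{"fn": "play_rows", "kwargs": {
  "moves": [
    [0,0,1.5,0,0],
    [0,0,0,10,0],
    [0,0,0,12,0],
    [0,0,0,10,0],
    [0,0,0,0,0]
  ]
}}

```text
time: 10.2
tool_pos: [0.5777, -0.0032, 0.1684]
tcp_rot: [-0.0, 0.99, 0.139, -0.001]
ft_force: [0.1, -0.3, -1.3]
grip_width: 0.0218
finger_force: 30.0
```

Emit:
{"fn": "play_rows", "kwargs": {
  "moves": [
    [0,4,0,0,0],
    [0,5,0,0,0],
    [0,5,0,0,0],
    [0,0,0,0,0],
    [0,0,0,0,0]
  ]
}}

```text
time: 10.82
tool_pos: [0.5918, 0.0006, 0.1697]
tcp_rot: [-0.0, 0.99, 0.139, -0.0]
ft_force: [-0.6, 1.0, -1.1]
grip_width: 0.0218
finger_force: 30.0
```

```bash
cat > look.py <<'E'
from h import *
s=sense();T=Ttool();p=T[:3,3]*1000;print(s["time"],p.round(1),np.degrees(yaw(T)).round(1),np.round(trapXY(p),1),"hb",p[2]-136,s["ft_force"].round(1),s["moment"].round(2))
f,P,M,im=grab("wrist")
D=P[...,:2]*1000-C; X=D@[np.cos(A),np.sin(A)]; Y=D@[-np.sin(A),np.cos(A)]; Z=P[...,2]*1000
k=(abs(X)<46)&(abs(Y)<30)&(Z>20)&(Z<80)
for lo in range(20,80,5):
    m=k&(Z>=lo)&(Z<lo+5)
    if m.sum(): print(lo,m.sum(),X[m].min().round(),X[m].max().round(),Y[m].min().round(),Y[m].max().round())
E
python3 look.py
```

```text
10.825 [591.8   0.6 169.7] 16.0 [15.7 -1.4] hb 33.68635418377542 [-0.6  1.  -1.1] [-0.01  0.14 -0.02]
20 57 -28.0 15.0 -23.0 20.0
25 83 -16.0 9.0 -28.0 24.0
30 138 -13.0 10.0 -29.0 25.0
35 19 4.0 8.0 -28.0 24.0
40 32 8.0 15.0 -29.0 25.0
45 42 12.0 18.0 -26.0 23.0
50 93 16.0 23.0 -23.0 18.0
55 125 17.0 24.0 -17.0 12.0
60 11 17.0 19.0 -3.0 2.0
65 13 17.0 19.0 -3.0 2.0
70 12 16.0 19.0 -4.0 2.0
75 14 17.0 19.0 -4.0 2.0
```

Emit:
{"fn": "play_rows", "kwargs": {
  "moves": [
    [0,0,0,-6,0],
    [0,0,0,-6,0],
    [0,-4,0,-0.6,0],
    [0,-4,0,-1.4,0],
    [0,-4,0,-1.4,0],
    [0,-4,0,-1.4,0],
    [0,-4,0,-1.2,0],
    [0,-3,0,-1,0]
  ]
}}

```text
time: 11.88
tool_pos: [0.5694, -0.0059, 0.1888]
tcp_rot: [-0.0, 0.99, 0.139, -0.0]
ft_force: [0.6, 0.4, -0.7]
grip_width: 0.0217
finger_force: 30.0
```

Emit:
{"fn": "play_rows", "kwargs": {
  "moves": [
    [0,0,0,0,0]
  ]
}}

```text
time: 12.0
tool_pos: [0.5696, -0.0058, 0.1888]
tcp_rot: [-0.0, 0.99, 0.139, 0.0]
ft_force: [-0.3, -0.8, -1.4]
grip_width: 0.0222
finger_force: 30.0
```

```bash
python3 look.py
```

```text
12.0 [569.6  -5.8 188.8] 16.0 [-7.4 -1.5] hb 52.834434914402976 [-0.3 -0.8 -1.4] [-0.05  0.18  0.03]
20 253 -36.0 31.0 -24.0 20.0
25 74 -19.0 12.0 -28.0 24.0
30 106 -14.0 12.0 -28.0 24.0
35 9 0.0 2.0 -28.0 24.0
40 8 1.0 2.0 -28.0 24.0
45 18 -1.0 3.0 -29.0 25.0
50 35 -6.0 3.0 -26.0 22.0
55 48 -5.0 8.0 -23.0 19.0
60 151 -5.0 9.0 -20.0 16.0
65 67 -5.0 8.0 -8.0 6.0
70 11 -5.0 -4.0 -3.0 1.0
75 9 -7.0 -4.0 -3.0 2.0
```

Emit:
{"fn": "play_rows", "kwargs": {
  "moves": [
    [0,0,0,-3,0],
    [0,0,0,-3,0],
    [0,0,0,-2,0],
    [0,0,0,-2,0],
    [0,0,-0.7,-3,0],
    [0,0,-0.7,-3,0],
    [0,0,0,-3,0],
    [0,0,0,0,0]
  ]
}}

```text
time: 13.05
tool_pos: [0.5695, -0.0045, 0.2081]
tcp_rot: [0.0, 0.99, 0.139, 0.0]
ft_force: [0.6, 0.6, -3.5]
grip_width: 0.0215
finger_force: 30.0
```

Emit:
{"fn": "play_rows", "kwargs": {
  "moves": [
    [0,0,0,0,0],
    [0,0,0,0,0]
  ]
}}

```text
time: 13.3
tool_pos: [0.5692, -0.0045, 0.2076]
tcp_rot: [-0.0, 0.99, 0.139, -0.0]
ft_force: [-0.4, -0.4, -4.5]
grip_width: 0.0219
finger_force: 30.0
```

```bash
python3 look.py
```

```text
13.3 [569.2  -4.5 207.6] 16.0 [-7.4 -0. ] hb 71.55735111538567 [-0.4 -0.4 -4.5] [-0.07  0.17 -0.04]
20 1605 -33.0 32.0 -19.0 19.0
25 258 -35.0 34.0 -19.0 23.0
30 114 -34.0 34.0 -22.0 23.0
35 197 -34.0 35.0 -26.0 26.0
40 158 -13.0 13.0 -26.0 27.0
45 10 1.0 12.0 -25.0 26.0
50 11 1.0 2.0 -26.0 26.0
55 12 -2.0 2.0 -27.0 26.0
60 27 -2.0 3.0 -25.0 26.0
65 25 -1.0 2.0 -22.0 23.0
70 71 -5.0 2.0 -20.0 20.0
75 128 -5.0 8.0 -14.0 17.0
```

Emit:
{"fn": "play_rows", "kwargs": {
  "moves": [
    [0,0,0,-4,0],
    [0,0,0,-10,0],
    [0,0,0,-16,0],
    [0,0,0,-20,0],
    [0,0,0,-20,0],
    [0,0,0,-20,0],
    [0,0,0,-20,0],
    [0,0,0,-20,0]
  ]
}}

```text
time: 14.35
tool_pos: [0.5692, -0.0044, 0.3392]
tcp_rot: [0.0, 0.99, 0.139, 0.0]
ft_force: [0.3, 0.6, -4.3]
grip_width: 0.0222
finger_force: 30.0
```

Emit:
{"fn": "play_rows", "kwargs": {
  "moves": [
    [0,0,0,-12,0],
    [0,0,0,-5,0],
    [0,0,0,0,0],
    [0,0,0,0,0]
  ]
}}

```text
time: 14.85
tool_pos: [0.5691, -0.0044, 0.3539]
tcp_rot: [-0.0, 0.99, 0.139, -0.001]
ft_force: [-0.5, 0.7, -4.0]
grip_width: 0.022
finger_force: 30.0
```

Run:
```python
from h import *
s=sense();T=Ttool();p=T[:3,3]*1000;print(s["time"],p,np.degrees(yaw(T)),s["ft_force"],s["joints"].round(2))
f,P,M,im=grab("top"); F=f.astype(int)
# board: red-brown colour near its place
m=((F[...,0]>F[...,2]*1.6)&(F[...,0]<125)&(P[...,2]>.012)&(P[...,2]<.028)).astype(np.uint8); m[:,:130]=0;m[:,200:]=0
m=cv2.morphologyEx(m,cv2.MORPH_OPEN,np.ones((3,3)))
n,l,st,c=cv2.connectedComponentsWithStats(m)
k=1+st[1:,4].argmax(); q=P[l==k]; print(st[k],cv2.minAreaRect((q[:,:2]*1000).astype(np.float32)),q[:,2].mean())
f,P,M,im=grab("wrist"); F=f.astype(int)
m=((P[...,2]>.014)&(P[...,2]<.026)&(P[...,1]>.1)&(P[...,0]<.62)).astype(np.uint8)
m=cv2.morphologyEx(m,cv2.MORPH_OPEN,np.ones((3,3)))
n,l,st,c=cv2.connectedComponentsWithStats(m)
k=1+st[1:,4].argmax(); q=P[l==k]; print(st[k],cv2.minAreaRect((q[:,:2]*1000).astype(np.float32)),q[:,2].mean())
save("w4.png",f)
# glue
g=P[(P[...,2]>.1)&(P[...,2]<.23)&(P[...,1]>.1)]; print("glue",g.mean(0) if len(g) else None, len(g))
```

```text
14.85 [569.0865219   -4.40879773 353.89404553] 15.975574638375555 [-0.47665636  0.66063832 -3.95716777] [-0.14  0.37  1.16  0.    1.61  1.15]
[154 216  21  15 236] ((545.602783203125, 219.3035888671875), (70.91703033447266, 52.02898406982422), 77.3787841796875) 0.019867456189775694
[  63  109   97  126 5669] ((476.12139892578125, 245.56198120117188), (70.98245239257812, 200.64492797851562), 70.16875457763672) 0.020524424160300658
glue [0.64030495 0.17324635 0.16063291] 3625
```

View pics/w4.png

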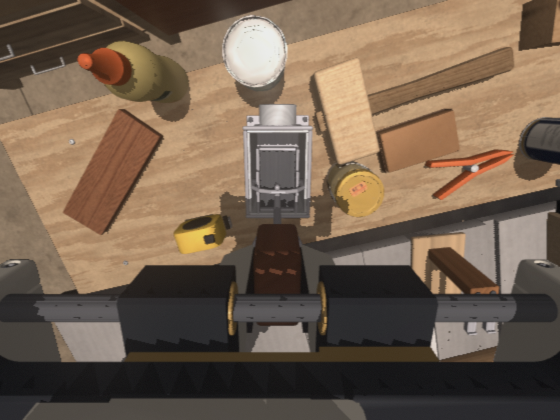

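The wrist view shows the pan hanging centred over the trap at (278,165). The reddish board has corners (125,110), (162,137), (100,233) and (65,211). There is also a browner slab at (420,140). The reddish board's short side measured 71 mm and should be 87, so I'm checking both.

Run:
```python
from h import *
f,P,M,im=grab("wrist")
def onz(u,v,z):
    d=M[:3,:3]@np.array([(u-im["cx"])/im["fx"],(v-im["cy"])/im["fy"],1]); return ((M[:3,3]+d*(z-M[2,3])/d[2])*1000).round(1)[:2]
for n,c in dict(red=[(125,110),(162,137),(100,233),(65,211)],brown=[(378,127),(458,110),(460,150),(386,171)]).items():
    z=P[170,112,2] if n=="red" else P[140,420,2]
    w=[onz(u,v,z) for u,v in c]; print(n,z,w,[np.linalg.norm(w[i]-w[(i+1)%4]).round(1) for i in range(4)],f[170,112] if n=="red" else f[140,420])
cm=np.median(f[150:195,100:120].reshape(-1,3),0).astype(int); m=(abs(f.astype(int)-cm).sum(-1)<70)
# hue-based extents of red board incl. sides
hsv=cv2.cvtColor(f,cv2.COLOR_RGB2HSV); print(hsv[170,112],hsv[140,420],hsv[170,140],hsv[190,30])
f2,P2,M2,im2=grab("top"); F=f2.astype(int)
for z0,z1,b in((.012,.028,(.38,.6,.12,.36)),(.012,.06,(.5,.72,-.3,-.12))):
    k=((P2[...,2]>z0)&(P2[...,2]<z1)&(P2[...,0]>b[0])&(P2[...,0]<b[1])&(P2[...,1]>b[2])&(P2[...,1]<b[3])).astype(np.uint8)
    n,l,st,c=cv2.connectedComponentsWithStats(k)
    for j in range(1,n):
        if st[j,4]>60: q=P2[l==j]; print(st[j],cv2.minAreaRect((q[:,:2]*1000).astype(np.float32)),np.median(q[:,2]))
```

```text
red 0.022264648581999502 [array([582.7, 232.7]), array([559. , 173.7]), array([375.2, 246.9]), array([398.4, 305.9])] [np.float64(63.6), np.float64(197.8), np.float64(63.4), np.float64(198.3)] [138  91  64]
brown 0.03195073374494789 [array([ 662.4, -131.7]), array([ 716.4, -233.8]), array([ 665. , -262.2]), array([ 604.7, -167.6])] [np.float64(115.5), np.float64(58.7), np.float64(112.2), np.float64(68.0)] [162 116  82]
[ 11 137 138] [ 13 126 162] [ 11 129  73] [ 15  96 181]
[153 214  24  17 256] ((544.1380615234375, 219.9925537109375), (71.06460571289062, 56.18738555908203), 70.21589660644531) 0.019486288567458376
[256 176  16  12  94] ((710.8873291015625, -141.98715209960938), (25.351051330566406, 68.43862915039062), 34.47805404663086) 0.04123989233869296
[261 178  34  30 514] ((659.9652099609375, -200.260498046875), (63.651981353759766, 113.47179412841797), 34.670772552490234) 0.03128643404335274
[287 193  18  20  87] ((628.4304809570312, -278.20220947265625), (61.58328628540039, 65.30156707763672), 38.21534729003906) 0.021472582796451034
```

The reddish board is the only 20 mm thick reddish one of about the right length. The browner slab is only 64×113 mm and 31 mm high. I treat the reddish board as about 71 mm wide and turn the pan so its long side lies along the board.

```bash
cat >> h.py <<'E'
def ease(target,yw,n,op=0):
    T=Ttool(); p0=T[:3,3]*1000; a0=yaw(T); t=np.array(target,float); da=(np.radians(yw)-a0+np.pi)%(2*np.pi)-np.pi
    p,a=p0.copy(),a0; rows=[]
    for i in range(1,n+1):
        x=i/n; u=x*x*x*(10-15*x+6*x*x); q=p0+(t-p0)*u-p; c,s=np.cos(a),np.sin(a)
        m=[round(2*v)/2 for v in (c*q[0]+s*q[1],s*q[0]-c*q[1],-q[2])]; w=round(a-(a0+da*u),3)
        rows.append([op,*m,float(w)]); p=p+m[0]*np.array([c,s,0])+m[1]*np.array([s,-c,0])-np.array([0,0,m[2]]); a-=w
    for i in range(0,n,8): print(str([[float(v) for v in r_] for r_ in rows[i:i+8]]).replace(" ","").replace(".0,",",").replace(".0]","]"))
E
python3 - <<'E'
from h import *
ease((469.5,247.5,350),-20,16)
E
```

```text
[[0,0,-0.5,0,0.001],[0,-0.5,-4,0,0.009],[0,-1,-8.5,0,0.021],[0,-2,-15,0.5,0.034],[0,-3,-20.5,0.5,0.048],[0,-5.5,-25,0,0.06],[0,-8,-28.5,0.5,0.068],[0,-10.5,-29.5,0.5,0.073]]
[[0,-12.5,-29,0.5,0.073],[0,-13.5,-26,0.5,0.068],[0,-14,-22,0.5,0.06],[0,-11.5,-17,0.5,0.048],[0,-9.5,-11.5,0,0.034],[0,-5.5,-7,0,0.021],[0,-2.5,-2.5,0,0.008],[0,-0.5,-0.5,0.5,0.002]]
```

Emit:
{"fn": "play_rows", "kwargs": {
  "moves": [
    [0,0,-0.5,0,0.001],
    [0,-0.5,-4,0,0.009],
    [0,-1,-8.5,0,0.021],
    [0,-2,-15,0.5,0.034],
    [0,-3,-20.5,0.5,0.048],
    [0,-5.5,-25,0,0.06],
    [0,-8,-28.5,0.5,0.068],
    [0,-10.5,-29.5,0.5,0.073]
  ]
}}

```text
time: 16.05
tool_pos: [0.5186, 0.1227, 0.3528]
tcp_rot: [-0.0, 1.0, -0.019, 0.0]
ft_force: [0.8, 0.1, -4.1]
grip_width: 0.0217
finger_force: 30.0
```

Emit:
{"fn": "play_rows", "kwargs": {
  "moves": [
    [0,-12.5,-29,0.5,0.073],
    [0,-13.5,-26,0.5,0.068],
    [0,-14,-22,0.5,0.06],
    [0,-11.5,-17,0.5,0.048],
    [0,-9.5,-11.5,0,0.034],
    [0,-5.5,-7,0,0.021],
    [0,-2.5,-2.5,0,0.008],
    [0,0,-0.5,0,0.002]
  ]
}}

```text
time: 17.05
tool_pos: [0.4696, 0.2474, 0.3508]
tcp_rot: [-0.0, 0.985, -0.174, 0.0]
ft_force: [0.6, 0.2, -4.2]
grip_width: 0.0219
finger_force: 30.0
```

Emit:
{"fn": "play_rows", "kwargs": {
  "moves": [
    [0,0,0,6,0],
    [0,0,0,14,0],
    [0,0,0,18,0],
    [0,0,0,18,0],
    [0,0,0,18,0],
    [0,0,0,14,0],
    [0,0,0,6,0],
    [0,0,0,0,0]
  ]
}}

```text
time: 18.05
tool_pos: [0.4698, 0.2472, 0.2565]
tcp_rot: [0.0, 0.985, -0.174, -0.0]
ft_force: [0.3, -0.1, -3.5]
grip_width: 0.0221
finger_force: 30.0
```

```bash
cat > look2.py <<'E'
from h import *
s=sense();T=Ttool();p=T[:3,3]*1000;a=yaw(T);print(s["time"],p.round(1),np.degrees(a).round(1),s["ft_force"].round(1))
f,P,M,im=grab("wrist"); Z=P[...,2]*1000
D=P[...,:2]*1000-p[:2]; X=D@[np.cos(a),np.sin(a)]; Y=D@[-np.sin(a),np.cos(a)]
k=(X<60)&(X>-60)&(abs(Y)<45)&(Z>28)&(Z<p[2]-45)
for lo in range(30,int(p[2]-45),10):
    m=k&(Z>=lo)&(Z<lo+10)
    if m.sum()>3: print(lo,m.sum(),"X",X[m].min().round(),X[m].max().round(),"Y",Y[m].min().round(),Y[m].max().round())
m=((Z>14)&(Z<26)&(P[...,1]>.1)&(P[...,0]<.62)).astype(np.uint8)
n,l,st,c=cv2.connectedComponentsWithStats(m); k=1+st[1:,4].argmax(); q=P[l==k]
r_=cv2.minAreaRect((q[:,:2]*1000).astype(np.float32)); print("board",r_)
b=np.array(r_[0])-p[:2]; print("board centre in tool-x/left",b@[np.cos(a),np.sin(a)],b@[-np.sin(a),np.cos(a)])
import sys
if len(sys.argv)>1: save(sys.argv[1],f)
E
python3 look2.py w5.png
```

```text
18.05 [469.8 247.2 256.5] -20.0 [ 0.3 -0.1 -3.5]
60 7 X -24.0 4.0 Y -18.0 19.0
70 1972 X -27.0 43.0 Y -22.0 21.0
80 296 X -28.0 43.0 Y -27.0 25.0
90 156 X -5.0 20.0 Y -27.0 26.0
100 24 X 6.0 10.0 Y -27.0 26.0
110 52 X 6.0 10.0 Y -26.0 25.0
120 197 X 2.0 16.0 Y -20.0 18.0
130 45 X 2.0 16.0 Y -2.0 2.0
140 21 X 1.0 4.0 Y -2.0 3.0
150 24 X 1.0 4.0 Y -3.0 3.0
160 31 X 1.0 4.0 Y -3.0 3.0
170 31 X 1.0 4.0 Y -3.0 3.0
180 37 X 2.0 4.0 Y -3.0 3.0
190 26 X 2.0 4.0 Y -3.0 2.0
board ((476.775634765625, 245.55984497070312), (70.1413803100586, 197.92962646484375), 70.12203979492188)
board centre in tool-x/left 7.064664073646384 0.8686583657363052
```

View pics/w5.png

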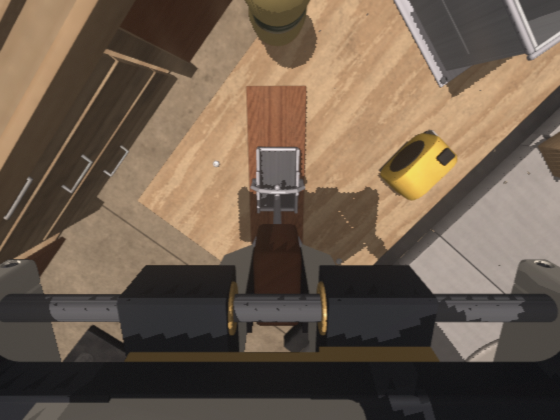

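The view shows the pan at (278,180), centred over the board and aligned with it. I lower it.

Emit:
{"fn": "play_rows", "kwargs": {
  "moves": [
    [0,0,-1,4,0],
    [0,0,0,9,0],
    [0,0,0,11,0],
    [0,0,0,9,0],
    [0,0,0,5,0],
    [0,0,0,2.5,0],
    [0,0,0,1.5,0],
    [0,0,0,0,0]
  ]
}}

```text
time: 19.1
tool_pos: [0.4703, 0.2482, 0.2149]
tcp_rot: [-0.0, 0.985, -0.174, 0.0]
ft_force: [0.0, 0.2, -4.1]
grip_width: 0.0219
finger_force: 30.0
```

Emit:
{"fn": "play_rows", "kwargs": {
  "moves": [
    [0,0,0,1,0],
    [0,0,0,1,0],
    [0,0,0,1,0],
    [0,0,0,1,0],
    [0,0,0,1,0],
    [0,0,0,0,0]
  ]
}}

```text
time: 19.85
tool_pos: [0.4704, 0.2482, 0.21]
tcp_rot: [-0.0, 0.985, -0.174, 0.0]
ft_force: [0.7, -0.8, -1.6]
grip_width: 0.0221
finger_force: 30.0
```

```bash
python3 look2.py
```

```text
19.85 [470.4 248.2 210. ] -20.0 [ 0.7 -0.8 -1.6]
30 425 X -27.0 42.0 Y -22.0 22.0
40 229 X -23.0 41.0 Y -26.0 26.0
50 20 X 7.0 10.0 Y -26.0 26.0
60 37 X 6.0 10.0 Y -26.0 26.0
70 139 X 2.0 16.0 Y -22.0 22.0
80 132 X 2.0 16.0 Y -13.0 12.0
90 20 X 3.0 4.0 Y -2.0 2.0
100 23 X 1.0 4.0 Y -2.0 3.0
110 28 X 1.0 4.0 Y -3.0 3.0
120 31 X 1.0 4.0 Y -3.0 3.0
130 33 X 2.0 4.0 Y -3.0 3.0
140 36 X 2.0 4.0 Y -3.0 2.0
150 5 X 3.0 4.0 Y -1.0 1.0
board ((485.6957092285156, 242.27296447753906), (70.09644317626953, 179.46510314941406), 70.10234069824219)
board centre in tool-x/left 16.43069845043871 -0.3517313216111466
```

Emit:
{"fn": "play_rows", "kwargs": {
  "moves": [
    [0,0,0,4,0],
    [0,0,0,6,0],
    [0,0,0,6,0],
    [0,0,0,0,0],
    [0,-4,0,0,0],
    [0,-6,0,0,0],
    [0,-6,0,0,0],
    [0,-5,0,0,0]
  ]
}}

```text
time: 20.9
tool_pos: [0.45, 0.2556, 0.1939]
tcp_rot: [-0.0, 0.985, -0.174, 0.0]
ft_force: [-0.0, -0.5, -1.0]
grip_width: 0.0218
finger_force: 30.0
```

Emit:
{"fn": "play_rows", "kwargs": {
  "moves": [
    [0,0,0,0,0],
    [0,0,0,0,0]
  ]
}}

```text
time: 21.15
tool_pos: [0.4506, 0.2554, 0.1938]
tcp_rot: [-0.0, 0.985, -0.174, 0.0]
ft_force: [-0.5, -0.4, -1.4]
grip_width: 0.0217
finger_force: 30.0
```

```bash
python3 look2.py
```

```text
21.15 [450.6 255.4 193.8] -20.0 [-0.5 -0.4 -1.4]
30 365 X -7.0 60.0 Y -22.0 22.0
40 264 X -6.0 59.0 Y -27.0 26.0
50 31 X 3.0 31.0 Y -27.0 26.0
60 99 X 2.0 31.0 Y -27.0 26.0
70 176 X 3.0 31.0 Y -22.0 22.0
80 112 X 1.0 31.0 Y -10.0 12.0
90 26 X 1.0 4.0 Y -3.0 3.0
100 29 X 1.0 4.0 Y -3.0 3.0
110 33 X 2.0 4.0 Y -3.0 3.0
120 36 X 2.0 4.0 Y -3.0 3.0
130 19 X 2.0 4.0 Y -3.0 2.0
board ((478.98858642578125, 244.62413024902344), (70.2113265991211, 193.2691192626953), 70.1343765258789)
board centre in tool-x/left 30.383310242705253 -0.39407761442537215
```

Emit:
{"fn": "play_rows", "kwargs": {
  "moves": [
    [0,0,0,-6,0],
    [0,0,0,-14,0],
    [0,0,0,-22,0],
    [0,0,0,-30,0],
    [0,0,0,-32,0],
    [0,0,0,-28,0],
    [0,0,0,-16,0],
    [0,0,0,-4,0]
  ]
}}

```text
time: 22.2
tool_pos: [0.4508, 0.2555, 0.3477]
tcp_rot: [-0.001, 0.985, -0.174, 0.001]
ft_force: [0.7, 0.6, -1.4]
grip_width: 0.0221
finger_force: 30.0
```

```bash
python3 look2.py w6.png | head -12;  python3 - <<'E'
from h import *
a=np.radians(22); g=np.array([458.5,-332.1])-65*np.array([np.cos(a),np.sin(a)]); print(g)
ease((*g,338),22,24)
E
```

```text
22.2 [450.8 255.5 347.7] -20.0 [ 0.7  0.6 -1.4]
30 188 X -7.0 59.0 Y -22.0 22.0
40 113 X -4.0 58.0 Y -26.0 26.0
50 4 X 30.0 30.0 Y -25.0 25.0
60 21 X 26.0 30.0 Y -26.0 26.0
70 58 X 26.0 31.0 Y -22.0 20.0
80 37 X 27.0 30.0 Y -9.0 11.0
210 52 X 3.0 17.0 Y -2.0 3.0
220 48 X 3.0 17.0 Y -2.0 2.0
230 21 X 3.0 4.0 Y -2.0 2.0
240 25 X 1.0 4.0 Y -3.0 3.0
250 28 X 1.0 4.0 Y -3.0 3.0
[ 398.23304945 -356.44942857]
[[0,0,0.5,0,-0],[0,1,2.5,0,-0.004],[0,1.5,6.5,0,-0.008],[0,3,11.5,0.5,-0.014],[0,4,17.5,0,-0.021],[0,5.5,23.5,0.5,-0.029],[0,5.5,29,0.5,-0.036],[0,5.5,35,0.5,-0.042]]
[[0,4,40,0.5,-0.048],[0,3,44,0.5,-0.052],[0,0.5,46.5,1,-0.056],[0,-2.5,47.5,0.5,-0.057],[0,-5,47.5,1,-0.057],[0,-7,46,0.5,-0.055],[0,-9.5,42.5,0.5,-0.052],[0,-10.5,39,0.5,-0.048]]
[[0,-11,33.5,1,-0.043],[0,-10.5,28,0,-0.035],[0,-9.5,22,0.5,-0.029],[0,-7,16.5,0.5,-0.021],[0,-5,10.5,0,-0.014],[0,-3,6,0,-0.009],[0,-1.5,2.5,0,-0.003],[0,0,0.5,0,-0]]
```

View pics/w6.png

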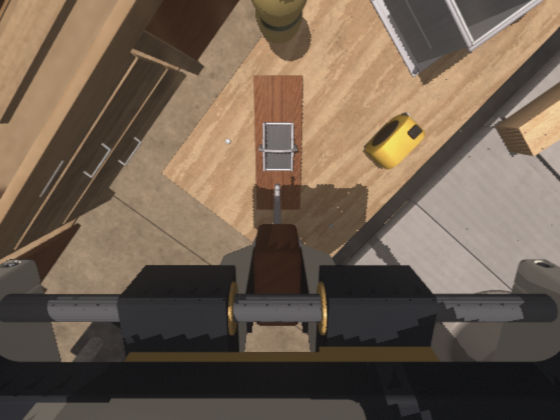

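The pan stands upright in the middle of the board at (278,147) and is unhooked. Next I take the hook back to its stand.

Emit:
{"fn": "play_rows", "kwargs": {
  "moves": [
    [0,0,0.5,0,0],
    [0,1,2.5,0,-0.004],
    [0,1.5,6.5,0,-0.008],
    [0,3,11.5,0.5,-0.014],
    [0,4,17.5,0,-0.021],
    [0,5.5,23.5,0.5,-0.029],
    [0,5.5,29,0.5,-0.036],
    [0,5.5,35,0.5,-0.042]
  ]
}}

```text
time: 23.25
tool_pos: [0.4393, 0.1257, 0.3436]
tcp_rot: [0.0, 0.995, -0.096, 0.0]
ft_force: [-0.2, -0.4, -1.0]
grip_width: 0.0218
finger_force: 30.0
```

Emit:
{"fn": "play_rows", "kwargs": {
  "moves": [
    [0,4,40,0.5,-0.048],
    [0,3,44,0.5,-0.052],
    [0,0.5,46.5,1,-0.056],
    [0,-2.5,47.5,0.5,-0.057],
    [0,-5,47.5,1,-0.057],
    [0,-7,46,0.5,-0.055],
    [0,-9.5,42.5,0.5,-0.052],
    [0,-10.5,39,0.5,-0.048]
  ]
}}

```text
time: 24.25
tool_pos: [0.4082, -0.2301, 0.3387]
tcp_rot: [0.0, 0.993, 0.115, 0.0]
ft_force: [0.3, -0.0, -0.8]
grip_width: 0.0217
finger_force: 30.0
```

Emit:
{"fn": "play_rows", "kwargs": {
  "moves": [
    [0,-11,33.5,1,-0.043],
    [0,-10.5,28,0,-0.035],
    [0,-9.5,22,0.5,-0.029],
    [0,-7,16.5,0.5,-0.021],
    [0,-5,10.5,0,-0.014],
    [0,-3,6,0,-0.009],
    [0,-1.5,2.5,0,-0.003],
    [0,0,0.5,0,0]
  ]
}}

```text
time: 25.25
tool_pos: [0.3982, -0.3562, 0.3368]
tcp_rot: [-0.0, 0.982, 0.191, 0.0]
ft_force: [0.7, -0.5, -1.2]
grip_width: 0.0219
finger_force: 30.0
```

Run:
```python
from h import *
T=Ttool();print(T[:3,3]*1000,np.degrees(yaw(T)),sense()["time"])
ease((398.2,-356.4,175),22,8)
f,P,M,im=grab("wrist"); print("fork",hookfit(P,(.471,-.326),.130,.1395,.06))
q=P[(P[...,2]>.13)&(P[...,2]<.142)&(np.hypot(P[...,0]-.465,P[...,1]+.329)<.06)]*1000
d=q[:,:2]-[458.5,-332.1];a=np.radians(22);x=d@[np.cos(a),np.sin(a)];y=d@[-np.sin(a),np.cos(a)]
for lo in range(-28,60,8):
    k=(x>=lo)&(x<lo+8)
    if k.sum(): print(lo,np.percentile(y[k],[0,100]).round(1),"gap",y[k&(y<0)].max().round(1) if (k&(y<0)).any() else None,y[k&(y>0)].min().round(1) if (k&(y>0)).any() else None)
```

```text
[ 398.16781357 -356.20784645  336.77130963] 22.005340942498425 25.25
[[0,0,0,2.5,0],[0,0,0,14,0],[0,0,0,28,0],[0,0,0,36.5,0],[0,0,0,36.5,0],[0,0,0,27.5,0],[0,0,0,14,0],[0,0,0,3,0]]
fork (((471.28851318359375, -325.8417053222656), (70.72877502441406, 38.09772491455078), 22.42243003845215), np.float64(0.13836363089472548), 1555)
-28 [-13.9  17.8] gap -6.3 7.9
-20 [-17.3  19. ] gap -6.3 8.0
-12 [-17.1  19.9] gap -6.2 7.9
-4 [-17.1  19.9] gap -6.2 7.9
4 [-18.1  19.8] gap -6.1 8.0
12 [-17.9  19.5] gap -6.1 8.8
20 [-17.7  19.4] gap -6.0 8.7
28 [-17.7  19.3] gap -0.7 0.3
36 [-17.6  20.3] gap -0.7 0.3
44 [-17.4  20.2] gap -0.7 0.3
```

Emit:
{"fn": "play_rows", "kwargs": {
  "moves": [
    [0,0,-1,3,0],
    [0,0,0,14,0],
    [0,0,0,28,0],
    [0,0,0,37,0],
    [0,0,0,37,0],
    [0,0,0,28,0],
    [0,0,0,14,0],
    [0,0,0,3,0]
  ]
}}

```text
time: 26.3
tool_pos: [0.3976, -0.3552, 0.1719]
tcp_rot: [-0.001, 0.982, 0.191, -0.0]
ft_force: [0.2, -0.5, -0.4]
grip_width: 0.0217
finger_force: 30.0
```

Emit:
{"fn": "play_rows", "kwargs": {
  "moves": [
    [0,0,0,0,0],
    [0,6,0,0,0],
    [0,12,0,0,0],
    [0,15,0,0,0],
    [0,15,0,0,0],
    [0,12,0,0,0],
    [0,6,0,0,0],
    [0,0,0,0,0]
  ]
}}

```text
time: 27.3
tool_pos: [0.4593, -0.3306, 0.1725]
tcp_rot: [-0.0, 0.982, 0.191, -0.0]
ft_force: [-0.2, 0.5, -0.7]
grip_width: 0.0217
finger_force: 30.0
```

Run:
```python
from h import *
T=Ttool();p=T[:3,3]*1000;d=p[:2]-[458.5,-332.1];a=np.radians(22);print(p,np.degrees(yaw(T)),d@[np.cos(a),np.sin(a)],d@[-np.sin(a),np.cos(a)],sense()["ft_force"],sense()["moment"])
```

```text
[ 459.25074064 -330.5709741   172.53779209] 22.02966900875543 1.2688577863543333 1.1364557281128413 [-0.2185909   0.497725   -0.69817026] [-0.12890937  0.18591326  0.00043504]
```

Lowering 14 mm to the seat.

Emit:
{"fn": "play_rows", "kwargs": {
  "moves": [
    [0,0,0,5,0],
    [0,0,0,5,0],
    [0,0,0,2.5,0],
    [0,0,0,1,0],
    [0,0,0,1,0],
    [0,0,0,0,0]
  ]
}}

```text
time: 28.05
tool_pos: [0.459, -0.3308, 0.1582]
tcp_rot: [-0.0, 0.982, 0.191, 0.0]
ft_force: [-0.3, 0.9, -0.6]
grip_width: 0.0223
finger_force: 30.0
```

Emit:
{"fn": "play_rows", "kwargs": {
  "moves": [
    [0,0,0,0.6,0],
    [0,0,0,0,0],
    [0.3,0,0,0,0],
    [0.35,0,0,0,0],
    [0.4,0,0,0,0],
    [0.6,0,0,0,0],
    [0.6,0,0,0,0],
    [0.6,0,0,0,0]
  ]
}}

```text
time: 29.05
tool_pos: [0.459, -0.3308, 0.1576]
tcp_rot: [-0.0, 0.982, 0.191, 0.0]
ft_force: [-0.2, -1.0, -0.7]
grip_width: 0.0548
finger_force: 0.0
```

Emit:
{"fn": "play_rows", "kwargs": {
  "moves": [
    [0.6,0,0,-5,0],
    [0.6,0,0,-15,0],
    [0.6,0,0,-30,0],
    [0.6,0,0,-40,0],
    [0.6,0,0,-35,0],
    [0.6,0,0,-20,0],
    [0.6,0,0,-5,0],
    [0.6,0,0,0,0]
  ]
}}

```text
time: 30.05
tool_pos: [0.4588, -0.3307, 0.3076]
tcp_rot: [-0.0, 0.982, 0.191, 0.0]
ft_force: [1.0, -0.3, -0.6]
grip_width: 0.0551
finger_force: 0.0
```

Run:
```python
from h import *
f,P,M,im=grab("wrist"); print(sense()["time"],hookfit(P)); print("fork",hookfit(P,(.471,-.326),.130,.1395,.06))
g,Q,M2,i2=grab("scene"); c=np.zeros((400,800,3),np.uint8)
c[:,:400]=cv2.resize(f[100:260,190:350],(400,400),interpolation=3); c[:,400:]=cv2.resize(g[140:260,200:320],(400,400),interpolation=3); save("fin.png",c)
```

```text
30.1 (((460.04656982421875, -329.7888488769531), (39.055992126464844, 21.72620391845703), 21.69812774658203), np.float64(0.18227432244104402), 1009)
fork (((471.6031188964844, -325.515869140625), (70.28307342529297, 37.74829864501953), 22.954326629638672), np.float64(0.1383922326726837), 1127)
```

View pics/fin.png

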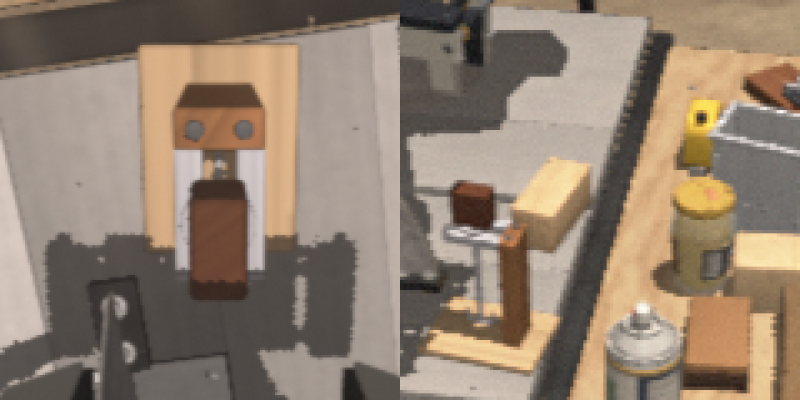

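The hook hangs upright in the fork. The grip top is at 0.182 m, as at the start, and the arm is clear of everything.

```bash
python3 -c "
from h import *
print(r.hand_in())"
```

```text
the job is handed in; nothing more can be done
None
```

I fished the pan out by its bail, set it upright and unhooked on the reddish board, and hung the hook back in its fork. The job was handed in at about 30 s of the 72 s allowed; the board measured about 71 mm wide, not the 87 mm given, but no other board fitted.

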